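# Put two mould clamps back together on their studs

## Task

Put the two mould clamps back together. On the stand with the tall stud and round foot stack the round flange, then the spacer tube, then the larger star knob; on the stand with the short stud and square foot put the square plate, then the smaller star knob. Every part goes over the stud the way up it lies now and must end flat on the one below it, and the tape roll, the cork block and the cup stay where they are.

Things in the scene. Friction and masses are not known exactly. Their poses are not given: they have to be found in the camera images.
- tall_stand: clamp stand fixed to the bench: grey round foot 104 mm in diameter and 20 mm high, with an upright steel stud in its centre, 12 mm in diameter, ending 72 mm above the foot (92 mm above the bench); the top 8 mm of the stud taper to 5 mm. Origin at the centre of the underside, z up along the stud
- short_stand: clamp stand fixed to the bench: grey square foot 84 x 84 mm and 20 mm high, with an upright steel stud in its centre, 12 mm in diameter, ending 46 mm above the foot (66 mm above the bench); the top 8 mm taper to 5 mm. Origin at the centre of the underside, z up along the stud
- flange: loose aluminium round flange: disc 84 mm in diameter and 8 mm thick with a round collar on top, 44 mm in diameter and 22 mm high (30 mm in all), and a 24 mm through bore; about 0.2 kg. Grip it by the collar. Lies on the bench collar up. Origin at the centre of the underside, z up through the bore
- spacer: loose plain steel spacer tube, 40 mm in outer diameter, 26 mm high, with a 24 mm through bore; about 0.12 kg. Stands upright on the bench. Origin at the centre of the underside, z up through the bore
- plate: loose aluminium square plate 64 x 64 mm and 8 mm thick with a round collar on top, 36 mm in diameter and 20 mm high (28 mm in all), and a 24 mm through bore; about 0.15 kg. Grip it by the collar. Lies on the bench collar up. Origin at the centre of the underside, x and y along the plate's sides, z up through the bore
- large_knob: loose larger star knob, 30 mm high: a steel hub 34 mm in diameter for the lowest 10 mm, above it a black head with eight lobes, 56 mm in diameter over the lobes and 20 mm high; blind 24 mm bore from below, 24 mm deep; about 0.09 kg. Stands on its hub. Origin at the centre of the underside, z up
- small_knob: loose smaller star knob, 30 mm high: a steel hub 31 mm in diameter for the lowest 10 mm, above it a black head with eight lobes, 39 mm in diameter over the lobes and 20 mm high; blind 24 mm bore from below, 26 mm deep; about 0.06 kg. Stands on its hub. Origin at the centre of the underside, z up
- tape: bystander: roll of blue tape lying flat, 50 mm in diameter, 19 mm high. Loose, leave it alone. Origin at the centre of the underside
- sander: bystander: cork sanding block 55 x 32 mm, 24 mm high. Loose, leave it alone. Origin at the centre of the underside, x along its length
- cup: bystander: empty paper-coloured cup, 76 mm across the rim, 90 mm high, open at the top. Loose, leave it alone. Origin at the centre of the underside
Mind the look-alikes: they are no part of the job. Leave any green, red or yellow look-alike of the large_knob alone.

How it is judged:
At the end, for the whole second after the job is handed in: Above the foot's top, tall stud: flange at 0, spacer 30, larger knob 56 mm; short stud: plate 0, smaller knob 28 mm (each +-4 mm). Every part within 10 mm of the stud's axis, upright within 0.08 rad, released, at rest. Tape, cork block and cup moved under 30 mm (horizontal distance between each of flange, spacer, large_knob and tall_stand below 0.01 m and z of flange in the frame of tall_stand between 0.016 and 0.024 m and angle between each of flange, spacer, large_knob, plate, small_knob's own z axis and vertical below 0.08 rad and linear speed of each of flange, spacer, large_knob, plate, small_knob below 0.02 m/s and angular speed of each of flange, spacer, large_knob, plate, small_knob below 0.2 rad/s and contact force between each of flange, spacer, large_knob, plate, small_knob and the fingers below 0.1 N and z of spacer in the frame of tall_stand between 0.046 and 0.054 m and z of large_knob in the frame of tall_stand between 0.072 and 0.08 m and horizontal distance between each of plate, small_knob and short_stand below 0.01 m and z of plate in the frame of short_stand between 0.016 and 0.024 m and z of small_knob in the frame of short_stand between 0.044 and 0.052 m); the robot touches nothing.
It fails at once if the tape roll is pushed 30 mm or more, or tipped over (distance of tape from where it was at the start of the episode above 0.03 m or angle between tape's own z axis and vertical above 0.5 rad).
It fails at once if the cork block is pushed 30 mm or more, or tipped over (distance of sander from where it was at the start of the episode above 0.03 m or angle between sander's own z axis and vertical above 0.5 rad).
It fails at once if the cup is pushed 30 mm or more, or tipped over (distance of cup from where it was at the start of the episode above 0.03 m or angle between cup's own z axis and vertical above 0.5 rad).
It also fails if it takes over 144 s, if anything falls off the work surface, if the arm or the gripper's body presses on something with over 40 N, if the wrist force passes 120 N, or if a joint passes its speed limit or range.

## Robot

A 6-joint arm with a two-finger parallel gripper is mounted at the origin on the work surface. World frame = base frame: x ahead of the robot, y to its left, z up, the work surface at z = 0. Lengths are in m, angles in rad, forces in N, time in s.
With the tool pointing down it reaches from about 0.35 to 0.85 m from the base axis. Payload 8.1 kg.
Tool frame: the origin (TCP) lies at the very end of the fingers, on their centre line; the grasp point (between the pads) lies 19 mm behind it; z points along the fingers, y is the direction in which the jaws open and shut (so a half turn about z gives the same grasp; the last joint's range is limited). The gripper opens to 93 mm and grips with 3 to 60 N. Pads are 15 mm wide; open, the fingers measure 128 mm over their backs; the gripper's body (75 mm by 188 mm) begins 65 mm behind the grasp point.
Start: joints at [-0.085, 0.13, 1.488, -0, 1.523, -0.085], TCP at [0.6, 0, 0.219] pointing down, gripper open.
Joint ranges: [-2.96, 2.96], [-0.89, 2.26], [0.02, 2.5], [-1.34, 4.48], [0, 2.73], [-2.66, 2.66]. Speed limits (rad/s): [2.39, 2.39, 2.79, 3.14, 3.14, 3.14].

## Interface

Orientations are given as a rotation vector (axis times angle).
In Python, from station import status, camera, r gives the robot as it stands.
- The arm moves only by the tool carry_out, never from a script. Its argument "deltas" is a list of rows, each a list of 2 entries, a list of its own where there are three numbers: the shift along the tool's x, y, z in m, then the turn, a rotation vector about the tool's x, y, z in degrees. In form: [[[tx, ty, tz], [rx, ry, rz]], ...]. A call has 1 to 10 rows; each row shifts and turns the commanded pose from where the row before left it, along the tool's axes as they then stand; what a row does not reach is not made up. A row lasts 1/10 s, in which the tool goes at most 50 mm and 8.59 degrees, less where a joint would pass 70% of its speed; a pose out of reach is approached as far as the arm can. A call is refused whole if a number of a shift passes 0.05 or a number of a turn 8.59, either way. A call with a gripper value outside its range is refused whole. "hand" is the closure, from 0 (fully open) to 1 (shut), set as the call begins (left out, the last holds). The fingers move at their own pace and stop on an object; the grip force is fixed at half the most. Time passes only in rows, so rows that do not move let the fingers close. It gives the time, the measured TCP pose, the force and the opening at its end, in the units of the state.
- status.state(): the state, without advancing time (a new reading comes with each control period).
- camera(name): name is "scene" or "side" or "wrist"; returns a dict with "img" (480x640x3 uint8, red, green, blue), "mtx" (3x3 intrinsics, pixels), "rvec" (rotation vector, rad) and "tvec" (3), from world to camera coordinates, as OpenCV has them. Camera axes: x right, y down, z forward; pixel columns grow to the right and rows downward; lengths in m; the calibration is good to about 2 mm. A picture is of the moment at which its call begins. There is no depth.
- r.sign_off(): hands the job in, once; it reports no verdict.
The state is a dict: "clock": time; "joints": joint angles; "qd": joint speeds; "joint_efforts": joint torques, N m; "position": TCP position; "tool_rot": TCP orientation; "force": force on the tool from outside, world axes, zero at the start; "wrist_torque": the same for the moment, N m; "gripper_width": opening from 0.0 (shut) to 1.0 (fully open).
Only numpy, scipy, OpenCV 4.12 (cv2) and the standard library are available. Lean on these libraries where they do the work, as an engineer would, in place of code of your own. Each camera call takes 0.05 s, during which the arm holds its last target. There are 200 camera calls.

## Working session

There is one attempt and no reset: what is moved stays moved. The work goes in short steps, Python scripts to look and compute and a tool call to move; the robot and the scene stay as the last step left them, time stands still between calls to the robot, and variables do not carry over. Pictures are saved under pics/ and viewed, about 12 in all and at most 16, crops included, and the job is handed in when it is done.

Besides the shell and the picture viewer there is one more tool, called as name([rows], argument=value, ...), one row to a line, values as JSON. carry_out: Moves the arm, as the interface text tells. Its arguments: {"type":"object","properties":{"deltas":{"type":"array","items":{"type":"array"}},"hand":{"type":"number"}},"required":["deltas"]}

```bash
ls; mkdir -p pics; python3 - <<'E'
from station import status,camera,r
import cv2,numpy as np
print(status.state())
for n in ("scene","side","wrist"):
    c=camera(n); cv2.imwrite(f"pics/{n}0.png",c["img"][:,:,::-1]); 
    R=cv2.Rodrigues(np.array(c["rvec"],float))[0]; print(n,np.array(c["mtx"]).tolist(),(-R.T@np.array(c["tvec"]).ravel()).round(3),R.round(3).tolist())
E
```

```text
pics
{'clock': 0.0, 'joints': array([-8.54041605e-02,  1.31155351e-01,  1.48926479e+00, -1.06676550e-05,
        1.52301384e+00, -8.54227377e-02]), 'qd': array([ 8.24948397e-05,  8.07994607e-04, -1.43670496e-03, -4.40370479e-04,
        3.75420772e-04, -1.23158390e-03]), 'joint_efforts': array([-1.61290725e-03, -5.59853125e+01, -4.91755986e+01,  7.67333270e-02,
        3.59135563e-02, -2.97389461e-04]), 'position': array([5.99429206e-01, 6.46763784e-05, 2.17598890e-01]), 'tool_rot': array([-2.22042888e+00, -2.22047128e+00,  1.87523288e-03]), 'force': array([-0.56053422,  0.42317721, -0.62025121]), 'wrist_torque': array([-0.04396974,  0.020677  , -0.01626543]), 'gripper_width': 0.9998203403151528}
scene [[591.0042691348019, 0.0, 314.6128205068095], [0.0, 591.0042691348019, 237.00001135591413], [0.0, 0.0, 1.0]] [1.059 0.546 0.922] [[-0.686, 0.727, 0.005], [0.558, 0.531, -0.638], [-0.466, -0.435, -0.77]]
side [[436.41552905657966, 0.0, 318.33444554468736], [0.0, 436.41552905657966, 241.948599416447], [0.0, 0.0, 1.0]] [ 0.185 -0.394  0.684] [[0.807, -0.59, -0.008], [-0.458, -0.618, -0.639], [0.372, 0.52, -0.769]]
wrist [[409.62984149206454, 0.0, 322.2560746181587], [0.0, 409.62984149206454, 241.55107478650982], [0.0, 0.0, 1.0]] [0.6   0.076 0.385] [[1.0, -0.001, -0.003], [0.0, -0.961, 0.276], [-0.003, -0.276, -0.961]]
```

View pics/scene0.png

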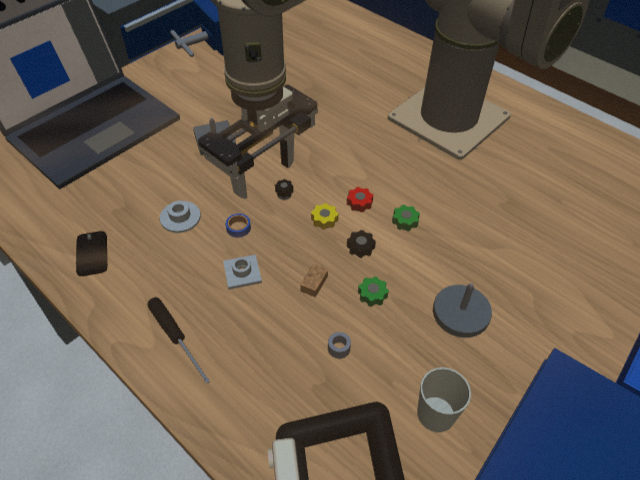

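View pics/side0.png

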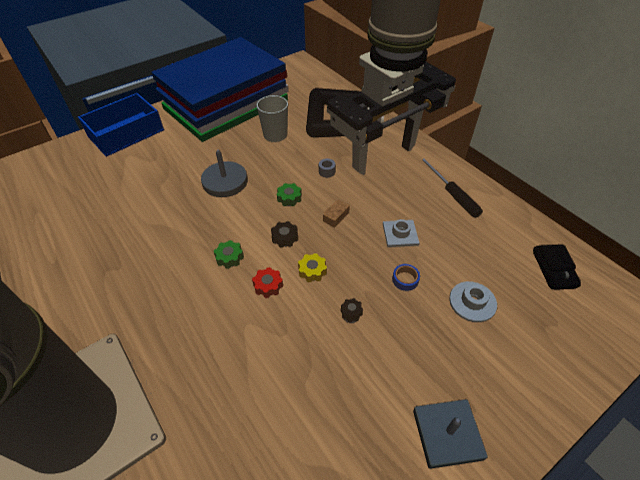

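View pics/wrist0.png

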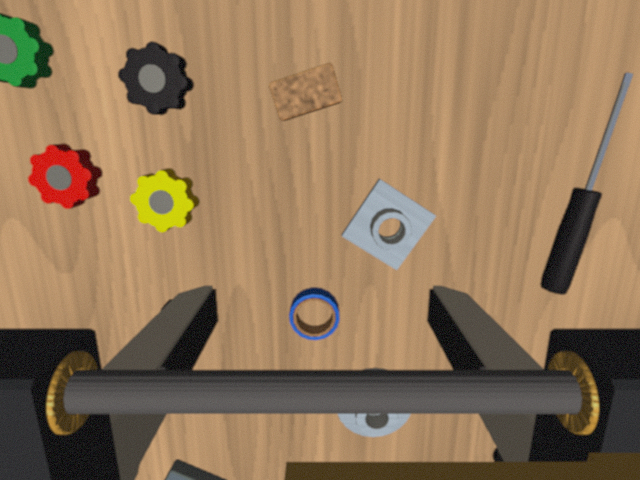

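```bash
cat > h.py <<'E'
import cv2,numpy as np
from station import status,camera,r
def cam(n):
    c=camera(n); c["R"]=cv2.Rodrigues(np.array(c["rvec"],float))[0]; c["t"]=np.array(c["tvec"],float).reshape(3,1)
    c["K"]=np.array(c["mtx"]); c["P"]=c["K"]@np.hstack([c["R"],c["t"]]); return c
def proj(c,X): return cv2.projectPoints(np.array(X,float).reshape(-1,3),c["R"],c["t"],c["K"],None)[0].reshape(-1,2)
def onz(c,uv,z):
    d=c["R"].T@np.linalg.inv(c["K"])@np.array([*uv,1.]); o=(-c["R"].T@c["t"]).ravel(); return o+d*(z-o[2])/d[2]
def tri(c1,u1,c2,u2):
    X=cv2.triangulatePoints(c1["P"],c2["P"],np.array(u1,float),np.array(u2,float)); return (X[:3]/X[3]).ravel()
E
python3 - <<'E'
from h import *
a,b,w=cam("scene"),cam("side"),cam("wrist")
D=dict(flange=((179,209),(475,292)),spacer=((340,340),(327,163)),plate=((241,265),(401,227)),lknob=((361,238),(285,230)),sknob=((285,185),(352,307)),
 tape=((238,222),(406,272)),sander=((315,276),(337,211)),tstud=((469,286),(220,152)),cuprim=((444,388),(272,106)),yellow=((325,213),(313,264)),green=((374,287),(289,191)),red=((361,196),(268,279)),green2=((406,215),(229,251)))
for k,(p,q) in D.items(): print(k,tri(a,p,b,q).round(4))
print("short stud tip",onz(b,(457,420),.066),"foot centre",onz(b,(450,431),.02), "tall foot", onz(a,(463,308),.02),onz(b,(224,177),.02))
print("wrist: plate",onz(w,(389,227),.028),"lknob",onz(w,(152,78),.03),"tape",onz(w,(314,316),.019))
E
```

```text
flange [ 0.6555 -0.2091  0.0287]
spacer [0.6557 0.2304 0.0279]
plate [ 0.6615 -0.0146  0.023 ]
lknob [0.4623 0.112  0.034 ]
sknob [ 0.4592 -0.1019  0.0288]
tape [ 0.5924 -0.1011  0.0212]
sander [0.5838 0.1024 0.0208]
tstud [0.451  0.342  0.0864]
cuprim [0.6346 0.4209 0.0864]
yellow [0.4595 0.0138 0.0291]
green [0.5323 0.2031 0.0308]
red [0.3733 0.0356 0.029 ]
green2 [0.349  0.136  0.0277]
short stud tip [ 0.44905452 -0.34576302  0.066     ] foot centre [ 0.44889582 -0.34683968  0.02      ] tall foot [0.44926432 0.34573447 0.02      ] [0.44721048 0.33645278 0.02      ]
wrist: plate [ 0.65949813 -0.01346685  0.028     ] lknob [0.46159266 0.1115027  0.03      ] tape [ 0.59132167 -0.10572192  0.019     ]
```

carry_out([
  [[-0.043,0.0095,0],[0,0,0]],
  [[-0.043,0.0095,0],[0,0,0]],
  [[-0.043,0.0095,0],[0,0,0]],
  [[-0.043,0.0095,0],[0,0,0]],
  [[-0.043,0.0095,0],[0,0,0]],
  [[-0.043,0.0095,0],[0,0,0]],
  [[0,0,0],[0,0,0]],
  [[0,0,0],[0,0,0]],
], hand=0.3)

```text
clock: 1.1
position: [0.6566, -0.259, 0.2177]
tool_rot: [-2.223, -2.218, 0.0]
force: [0.8, -0.8, 0.6]
gripper_width: 0.7
```

```bash
python3 - <<'E'
from h import *
w=cam("wrist"); cv2.imwrite("pics/w1.png",w["img"][:,:,::-1]); s=status.state(); print(s["position"],s["tool_rot"])
g=cv2.medianBlur(cv2.cvtColor(w["img"],cv2.COLOR_RGB2GRAY),3)
u=proj(w,[(.656,-.21,.03),(.656,-.188,.03)]);R=np.linalg.norm(u[0]-u[1]);print(u,R)
for c in (cv2.HoughCircles(g,cv2.HOUGH_GRADIENT,1.5,10,param1=80,param2=25,minRadius=int(R*.85),maxRadius=int(R*1.15))[0][:4]): print(c,onz(w,c[:2],.03))
E
```

```text
[ 0.65685138 -0.25770227  0.21813287] [-2.22118965e+00 -2.22023455e+00 -2.30759000e-04]
[[321.61755591 156.62476246]
 [321.53178668 129.83886077]] 26.786039009026727
[240.75  29.25  29.05] [ 0.59279049 -0.11157799  0.03      ]
[318.75 158.25  23.65] [ 0.65355188 -0.21135344  0.03      ]
```

View pics/w1.png

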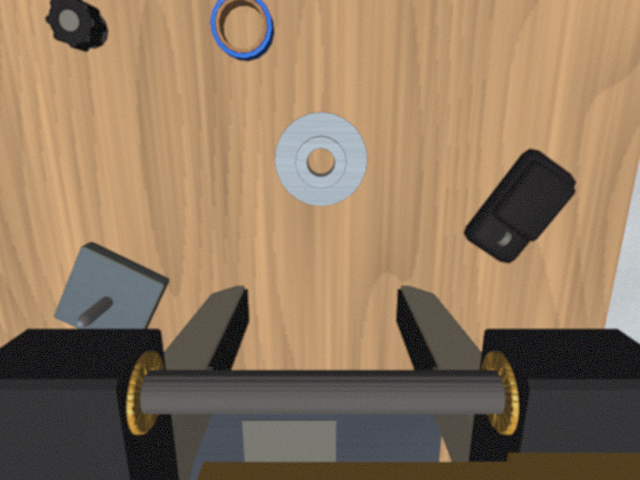

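carry_out([
  [[0.047,-0.0015,0],[0,0,0]],
  [[0,0,0.04],[0,0,0]],
  [[0,0,0.04],[0,0,0]],
  [[0,0,0.04],[0,0,0]],
  [[0,0,0.04],[0,0,0]],
  [[0,0,0.02],[0,0,0]],
  [[0,0,0.015],[0,0,0]],
  [[0,0,0.008],[0,0,0]],
  [[0,0,0],[0,0,0]],
  [[0,0,0],[0,0,0]],
])

```text
clock: 2.15
position: [0.6566, -0.2111, 0.0174]
tool_rot: [2.22, 2.22, 0.002]
force: [-0.2, -0.5, -0.0]
gripper_width: 0.697
```

```bash
python3 - <<'E'
from h import *
s=status.state(); print(s["position"],s["force"])
E
```

```text
[ 0.65662949 -0.21109859  0.01739485] [-0.20153022 -0.49388254 -0.04359729]
```

carry_out([
  [[0,0,0.006],[0,0,0]],
  [[0,0,0],[0,0,0]],
])

```text
clock: 2.35
position: [0.6558, -0.2112, 0.01]
tool_rot: [2.221, 2.221, 0.0]
force: [-0.4, -0.2, 0.1]
gripper_width: 0.701
```

carry_out([
  [[0,0,0],[0,0,0]],
  [[0,0,0],[0,0,0]],
  [[0,0,0],[0,0,0]],
  [[0,0,0],[0,0,0]],
  [[0,0,0],[0,0,0]],
], hand=1)

```text
clock: 2.85
position: [0.6556, -0.2111, 0.0099]
tool_rot: [2.221, 2.221, 0.0]
force: [-0.2, -0.2, 1.3]
gripper_width: 0.468
```

carry_out([
  [[0,0,-0.038],[0,0,0]],
  [[0,0,-0.038],[0,0,0]],
  [[0,0,-0.038],[0,0,0]],
  [[0,0,-0.038],[0,0,0]],
  [[0,0,-0.038],[0,0,0]],
  [[0.04,-0.0147,0],[0,0,0]],
  [[0.04,-0.0147,0],[0,0,0]],
  [[0.04,-0.0147,0],[0,0,0]],
  [[0.04,-0.0147,0],[0,0,0]],
  [[0.04,-0.0147,0],[0,0,0]],
])

```text
clock: 3.85
position: [0.5808, -0.0095, 0.199]
tool_rot: [-2.221, -2.221, 0.001]
force: [0.3, 0.4, -2.4]
gripper_width: 0.468
```

carry_out([
  [[0.04,-0.0147,0],[0,0,0]],
  [[0.04,-0.0147,0],[0,0,0]],
  [[0.04,-0.0147,0],[0,0,0]],
  [[0.04,-0.0147,0],[0,0,0]],
  [[0.04,-0.0147,0],[0,0,0]],
  [[0.04,-0.0147,0],[0,0,0]],
  [[0.04,-0.0147,0],[0,0,0]],
  [[0.03,-0.012,0],[0,0,0]],
  [[0.02,-0.012,0],[0,0,0]],
  [[0,0,0],[0,0,0]],
])

```text
clock: 4.85
position: [0.4531, 0.3214, 0.199]
tool_rot: [-2.217, -2.224, 0.001]
force: [0.9, -0.5, -2.5]
gripper_width: 0.472
```

```bash
python3 - <<'E'
from h import *
w=cam("wrist"); cv2.imwrite("pics/w2.png",w["img"][:,:,::-1]); s=status.state(); print(s["position"],s["tool_rot"],s["gripper_width"])
print(proj(w,[(.450,.342,.092),(.45,.342,.02)]))
E
```

```text
[0.45399722 0.31999085 0.19906468] [-2.21825584e+00 -2.22412865e+00  1.56687133e-03] 0.4693025981302333
[[317.940839   208.00336627]
 [319.04047364 191.32220393]]
```

View pics/w2.png

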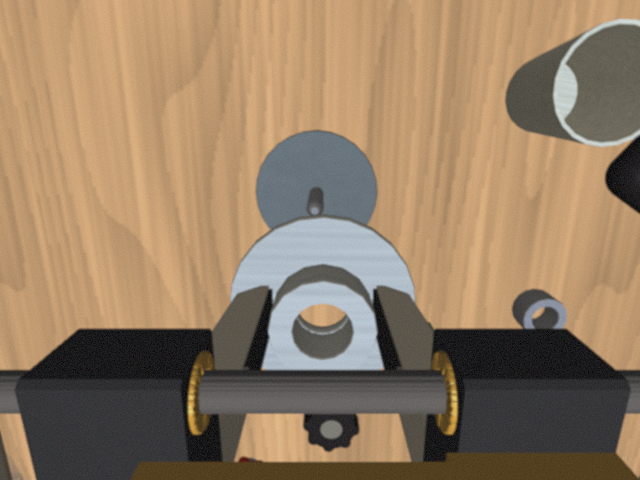

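carry_out([
  [[0.0215,-0.0055,0],[0,0,0]],
  [[0,0,0.03],[0,0,0]],
  [[0,0,0.03],[0,0,0]],
  [[0,0,0.02],[0,0,0]],
  [[0,0,0.005],[0,0,0]],
  [[0,0,0],[0,0,0]],
  [[0,0,0],[0,0,0]],
])

```text
clock: 5.6
position: [0.4506, 0.3405, 0.116]
tool_rot: [2.222, 2.22, 0.003]
force: [0.3, 0.1, -3.1]
gripper_width: 0.468
```

```bash
python3 - <<'E'
from h import *
w=cam("wrist");a=cam("scene");b=cam("side"); s=status.state(); print(s["position"],s["tool_rot"],s["force"])
p=s["position"]
c=lambda im,u:cv2.resize(im[int(u[1])-60:int(u[1])+60,int(u[0])-60:int(u[0])+60],(400,400),interpolation=cv2.INTER_CUBIC)
ua,ub=proj(a,[(.448,.341,.08)])[0],proj(b,[(.448,.341,.08)])[0]
print(ua,ub)
cv2.imwrite("pics/p3.png",np.hstack([c(a["img"],ua),c(b["img"],ub)])[:,:,::-1])
E
```

```text
[0.45067204 0.34096758 0.11635287] [2.22126938 2.22071967 0.0041615 ] [ 0.0275994   0.03726788 -1.82572259]
[468.02418777 287.055228  ] [218.48246674 154.81955811]
```

View pics/p3.png

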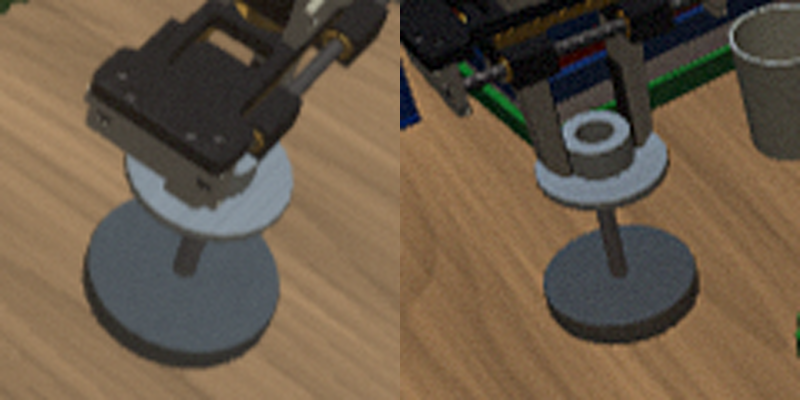

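carry_out([
  [[0,-0.0015,0.01],[0,0,0]],
  [[0,0,0.01],[0,0,0]],
  [[0,0,0.01],[0,0,0]],
  [[0,0,0.01],[0,0,0]],
  [[0,0,0.01],[0,0,0]],
  [[0,0,0.01],[0,0,0]],
  [[0,0,0.01],[0,0,0]],
  [[0,0,0.009],[0,0,0]],
  [[0,0,0],[0,0,0]],
  [[0,0,0],[0,0,0]],
])

```text
clock: 6.75
position: [0.448, 0.3405, 0.0355]
tool_rot: [-2.221, -2.221, 0.001]
force: [1.2, 0.3, -2.0]
gripper_width: 0.475
```

carry_out([
  [[0,0,0.003],[0,0,0]],
  [[0,0,0.0025],[0,0,0]],
  [[0,0,0],[0,0,0]],
])

```text
clock: 7.05
position: [0.448, 0.3405, 0.03]
tool_rot: [-2.221, -2.221, 0.0]
force: [-0.1, 0.1, -3.5]
gripper_width: 0.468
```

carry_out([
  [[0,0,0.001],[0,0,0]],
  [[0,0,0],[0,0,0]],
])

```text
clock: 7.25
position: [0.4483, 0.3406, 0.0298]
tool_rot: [2.221, 2.221, 0.0]
force: [-2.4, -1.8, 3.7]
gripper_width: 0.47
```

carry_out([
  [[0,0,0],[0,0,0]],
  [[0,0,0],[0,0,0]],
  [[0,0,0],[0,0,0]],
  [[0,0,-0.01],[0,0,0]],
  [[0,0,-0.04],[0,0,0]],
  [[0,0,-0.04],[0,0,0]],
  [[0,0,-0.04],[0,0,0]],
  [[0,0,-0.04],[0,0,0]],
], hand=0.3)

```text
clock: 8.05
position: [0.448, 0.3405, 0.2016]
tool_rot: [2.221, 2.221, 0.001]
force: [0.4, 0.7, -0.0]
gripper_width: 0.701
```

carry_out([
  [[-0.018,0.035,0],[0,0,0]],
  [[-0.018,0.035,0],[0,0,0]],
  [[-0.018,0.035,0],[0,0,0]],
  [[-0.018,0.035,0],[0,0,0]],
  [[-0.018,0.035,0],[0,0,0]],
  [[-0.018,0.033,0],[0,0,0]],
  [[0,0,0],[0,0,0]],
  [[0,0,0],[0,0,0]],
])

```text
clock: 8.85
position: [0.6565, 0.2318, 0.1991]
tool_rot: [-2.223, -2.219, 0.001]
force: [-0.6, 0.7, -0.6]
gripper_width: 0.7
```

```bash
python3 - <<'E'
from h import *
w=cam("wrist");a=cam("scene");b=cam("side"); s=status.state(); print(s["position"],s["tool_rot"])
c=lambda im,u:cv2.resize(im[int(u[1])-40:int(u[1])+50,int(u[0])-60:int(u[0])+60],(400,300),interpolation=cv2.INTER_CUBIC)
ua,ub=(463,295),(222,165)
cv2.imwrite("pics/p4.png",np.vstack([np.hstack([c(a["img"],ua),c(b["img"],ub)]),cv2.resize(w["img"][60:285,20:620],(800,300))])[:,:,::-1])
print(proj(w,[(.656,.23,.026)]))
E
```

```text
[0.65543727 0.23336244 0.19973174] [-2.22034999e+00 -2.22243243e+00 -6.81600423e-04]
[[321.75577397 218.53290762]]
```

View pics/p4.png

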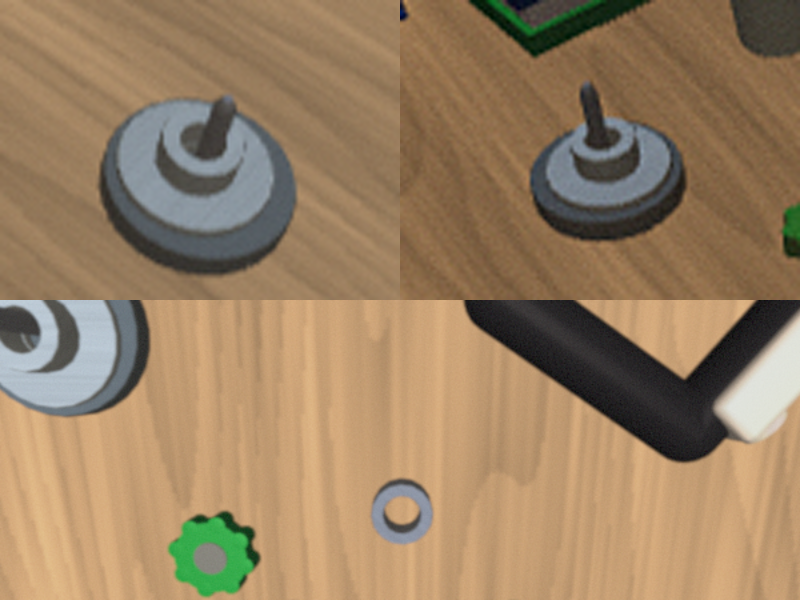

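carry_out([
  [[-0.0035,0,0.02],[0,0,0]],
  [[0,0,0.04],[0,0,0]],
  [[0,0,0.04],[0,0,0]],
  [[0,0,0.04],[0,0,0]],
  [[0,0,0.025],[0,0,0]],
  [[0,0,0.015],[0,0,0]],
  [[0,0,0.008],[0,0,0]],
  [[0,0,0],[0,0,0]],
  [[0,0,0],[0,0,0]],
])

```text
clock: 9.9
position: [0.6573, 0.2296, 0.0132]
tool_rot: [2.22, 2.221, 0.004]
force: [0.6, 0.4, 1.4]
gripper_width: 0.703
```

carry_out([
  [[0,0,0.007],[0,0,0]],
  [[0,0,0],[0,0,0]],
  [[0,0,0],[0,0,0]],
])

```text
clock: 10.2
position: [0.6562, 0.229, 0.0044]
tool_rot: [2.221, 2.221, 0.0]
force: [0.7, 1.1, -0.1]
gripper_width: 0.7
```

carry_out([
  [[0,0,0],[0,0,0]],
  [[0,0,0],[0,0,0]],
  [[0,0,0],[0,0,0]],
  [[0,0,0],[0,0,0]],
  [[0,0,0],[0,0,0]],
], hand=1)

```text
clock: 10.7
position: [0.6561, 0.229, 0.0042]
tool_rot: [2.221, 2.221, 0.0]
force: [-1.2, 0.3, 0.0]
gripper_width: 0.428
```

carry_out([
  [[0,0,-0.03],[0,0,0]],
  [[0,0,-0.045],[0,0,0]],
  [[0,0,-0.045],[0,0,0]],
  [[0,0,-0.03],[0,0,0]],
  [[0.018,-0.034,0],[0,0,0]],
  [[0.019,-0.035,0],[0,0,0]],
  [[0.019,-0.035,0],[0,0,0]],
  [[0.019,-0.035,0],[0,0,0]],
  [[0.019,-0.035,0],[0,0,0]],
  [[0.018,-0.034,0],[0,0,0]],
])

```text
clock: 11.7
position: [0.4464, 0.3416, 0.154]
tool_rot: [-2.221, -2.221, 0.0]
force: [-0.5, 0.4, -1.2]
gripper_width: 0.427
```

carry_out([
  [[0,0,0],[0,0,0]],
  [[0,0,0.01],[0,0,0]],
  [[0,0,0.01],[0,0,0]],
  [[0,0,0],[0,0,0]],
  [[0,0,0],[0,0,0]],
])

```text
clock: 12.2
position: [0.4484, 0.3401, 0.133]
tool_rot: [-2.223, -2.22, 0.003]
force: [-0.0, 0.6, -0.5]
gripper_width: 0.43
```

carry_out([
  [[0.0005,0,0.012],[0,0,0]],
  [[0,0,0.012],[0,0,0]],
  [[0,0,0.012],[0,0,0]],
  [[0,0,0.012],[0,0,0]],
  [[0,0,0.012],[0,0,0]],
  [[0,0,0.01],[0,0,0]],
  [[0,0,0.005],[0,0,0]],
  [[0,0,0],[0,0,0]],
  [[0,0,0],[0,0,0]],
])

```text
clock: 13.1
position: [0.4483, 0.3417, 0.0595]
tool_rot: [2.221, 2.221, 0.001]
force: [-0.2, 0.3, -1.8]
gripper_width: 0.427
```

carry_out([
  [[0,0,0.003],[0,0,0]],
  [[0,0,0.002],[0,0,0]],
  [[0,0,0.001],[0,0,0]],
  [[0,0,0],[0,0,0]],
])

```text
clock: 13.5
position: [0.4484, 0.3418, 0.0541]
tool_rot: [2.221, 2.221, 0.001]
force: [-1.5, -1.4, 4.9]
gripper_width: 0.429
```

carry_out([
  [[0,0,0],[0,0,0]],
  [[0,0,0],[0,0,0]],
  [[0,0,0],[0,0,0]],
  [[0,0,0],[0,0,0]],
  [[0,0,-0.01],[0,0,0]],
  [[0,0,-0.03],[0,0,0]],
  [[0,0,-0.035],[0,0,0]],
  [[0,0,-0.035],[0,0,0]],
  [[0,0,-0.035],[0,0,0]],
], hand=0.2)

```text
clock: 14.4
position: [0.448, 0.3415, 0.2003]
tool_rot: [2.221, 2.221, 0.001]
force: [0.7, 1.0, 0.0]
gripper_width: 0.803
```

carry_out([
  [[-0.03,0.002,0],[0,0,0]],
  [[-0.04,0.0023,0],[0,0,0]],
  [[-0.04,0.0023,0],[0,0,0]],
  [[-0.04,0.0023,0],[0,0,0]],
  [[-0.04,0.0023,0],[0,0,0]],
  [[-0.04,0.0023,0],[0,0,0]],
  [[0,0,0],[0,0,0]],
  [[0,0,0],[0,0,0]],
])

```text
clock: 15.2
position: [0.4619, 0.111, 0.1989]
tool_rot: [2.224, 2.218, 0.002]
force: [0.3, -0.1, -0.7]
gripper_width: 0.802
```

```bash
python3 - <<'E'
from h import *
w=cam("wrist");a=cam("scene");b=cam("side"); s=status.state(); print(s["position"],s["tool_rot"])
c=lambda im,u:cv2.resize(im[int(u[1])-40:int(u[1])+50,int(u[0])-60:int(u[0])+60],(400,300),interpolation=cv2.INTER_CUBIC)
ua,ub=(463,295),(222,165)
cv2.imwrite("pics/p5.png",np.vstack([np.hstack([c(a["img"],ua),c(b["img"],ub)]),cv2.resize(w["img"][60:285,20:620],(800,300))])[:,:,::-1])
print(proj(w,[(.4618,.1115,.03)]))
E
```

```text
[0.46158079 0.11262192 0.19842521] [-2.22001072e+00 -2.22264331e+00 -7.96133839e-04]
[[321.93531219 217.04261882]]
```

View pics/p5.png

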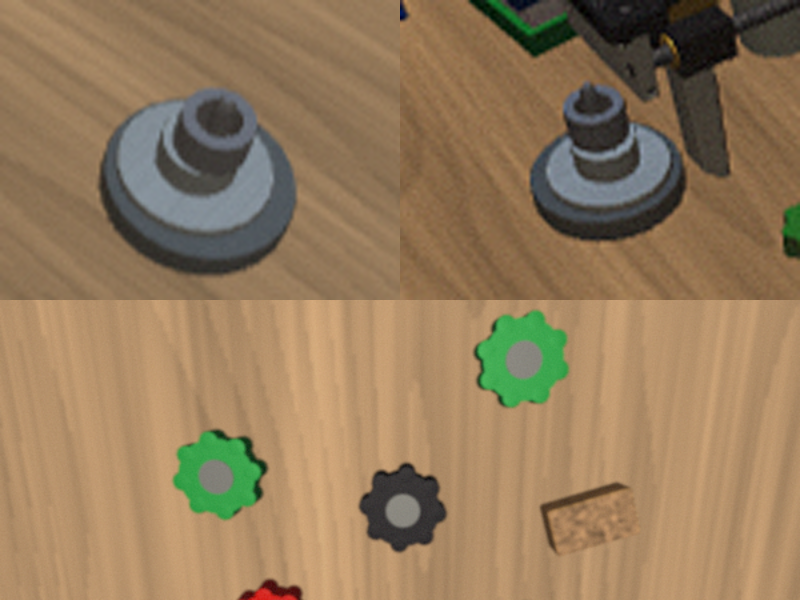

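carry_out([
  [[-0.0005,0,0.02],[0,0,-6.2]],
  [[0,0,0.04],[0,0,-6.2]],
  [[0,0,0.04],[0,0,-6.2]],
  [[0,0,0.04],[0,0,0]],
  [[0,0,0.025],[0,0,0]],
  [[0,0,0.012],[0,0,0]],
  [[0,0,0.008],[0,0,0]],
  [[0,0,0],[0,0,0]],
  [[0,0,0],[0,0,0]],
])

```text
clock: 16.25
position: [0.4628, 0.1114, 0.0145]
tool_rot: [1.832, 2.55, 0.002]
force: [0.5, 0.5, 0.6]
gripper_width: 0.801
```

carry_out([
  [[0,0,0.008],[0,0,0]],
  [[0,0,0],[0,0,0]],
  [[0,0,0],[0,0,0]],
])

```text
clock: 16.55
position: [0.4617, 0.111, 0.0053]
tool_rot: [1.833, 2.551, 0.0]
force: [-0.4, 0.3, -0.1]
gripper_width: 0.802
```

carry_out([
  [[0,0,0],[0,0,0]],
  [[0,0,0],[0,0,0]],
  [[0,0,0],[0,0,0]],
  [[0,0,0],[0,0,0]],
  [[0,0,0],[0,0,0]],
], hand=1)

```text
clock: 17.05
position: [0.4617, 0.111, 0.0053]
tool_rot: [1.833, 2.551, 0.0]
force: [-0.8, -0.3, 0.7]
gripper_width: 0.558
```

carry_out([
  [[0,0,-0.025],[0,0,0]],
  [[0,0,-0.04],[0,0,6.2]],
  [[0,0,-0.045],[0,0,6.2]],
  [[0,0,-0.045],[0,0,6.2]],
  [[0.03,-0.002,0],[0,0,0]],
  [[0.04,-0.0023,0],[0,0,0]],
  [[0.04,-0.0023,0],[0,0,0]],
  [[0.04,-0.0023,0],[0,0,0]],
  [[0.04,-0.0023,0],[0,0,0]],
  [[0.04,-0.0023,0],[0,0,0]],
])

```text
clock: 18.05
position: [0.4476, 0.3426, 0.1599]
tool_rot: [-2.221, -2.221, 0.0]
force: [2.0, -0.1, 0.0]
gripper_width: 0.561
```

carry_out([
  [[0,0,0],[0,0,0]],
  [[0,0,0],[0,0,0]],
  [[0,0,0],[0,0,0]],
])

```text
clock: 18.35
position: [0.448, 0.3403, 0.1597]
tool_rot: [2.222, 2.221, -0.002]
force: [-0.1, -0.7, -1.1]
gripper_width: 0.56
```

```bash
python3 - <<'E'
from h import *
a=cam("scene");b=cam("side"); s=status.state(); print(s["position"],s["tool_rot"],s["gripper_width"])
c=lambda im,u:cv2.resize(im[int(u[1])-60:int(u[1])+40,int(u[0])-60:int(u[0])+60],(400,333),interpolation=cv2.INTER_CUBIC)
cv2.imwrite("pics/p6.png",np.hstack([c(a["img"],(463,285)),c(b["img"],(222,145))])[:,:,::-1])
E
```

```text
[0.44832129 0.33994718 0.16003342] [ 2.22285147e+00  2.21982938e+00 -5.74199456e-04] 0.5589185135595968
```

View pics/p6.png

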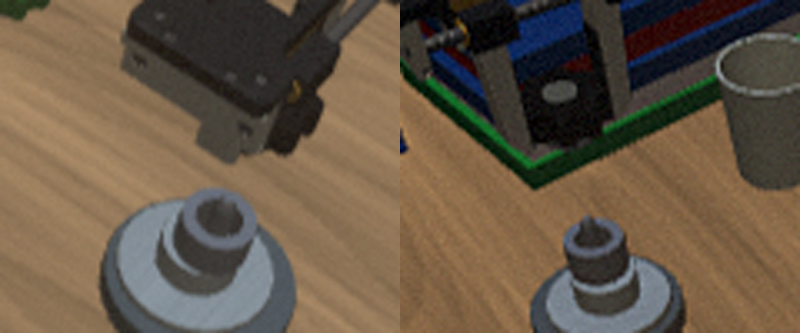

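carry_out([
  [[0.0005,0,0.015],[0,0,0]],
  [[0,0,0.015],[0,0,0]],
  [[0,0,0.012],[0,0,0]],
  [[0,0,0.01],[0,0,0]],
  [[0,0,0.01],[0,0,0]],
  [[0,0,0.008],[0,0,0]],
  [[0,0,0.004],[0,0,0]],
  [[0,0,0],[0,0,0]],
  [[0,0,0],[0,0,0]],
])

```text
clock: 19.35
position: [0.4484, 0.3418, 0.0865]
tool_rot: [2.221, 2.221, 0.001]
force: [0.0, -0.5, -0.5]
gripper_width: 0.554
```

carry_out([
  [[0,0,0.003],[0,0,0]],
  [[0,0,0.002],[0,0,0]],
  [[0,0,0.0005],[0,0,0]],
  [[0,0,0],[0,0,0]],
])

```text
clock: 19.75
position: [0.4484, 0.3417, 0.0813]
tool_rot: [2.221, 2.221, 0.001]
force: [-0.9, -0.3, 4.4]
gripper_width: 0.561
```

carry_out([
  [[0,0,0],[0,0,0]],
  [[0,0,0],[0,0,0]],
  [[0,0,0],[0,0,0]],
  [[0,0,0],[0,0,0]],
  [[0,0,-0.01],[0,0,0]],
  [[0,0,-0.03],[0,0,0]],
  [[0,0,-0.04],[0,0,0]],
  [[0,0,-0.039],[0,0,0]],
], hand=0.2)

```text
clock: 20.55
position: [0.4477, 0.3413, 0.2014]
tool_rot: [-2.221, -2.221, 0.001]
force: [0.1, -0.3, -0.8]
gripper_width: 0.8
```

carry_out([
  [[-0.0355,0.021,0],[0,0,0]],
  [[-0.04,0.024,0],[0,0,0]],
  [[-0.04,0.024,0],[0,0,0]],
  [[-0.04,0.024,0],[0,0,0]],
  [[-0.04,0.024,0],[0,0,0]],
  [[-0.04,0.024,0],[0,0,0]],
  [[-0.04,0.024,0],[0,0,0]],
  [[-0.04,0.024,0],[0,0,0]],
  [[-0.04,0.0235,0],[0,0,0]],
], hand=0.35)

```text
clock: 21.45
position: [0.6615, -0.0158, 0.2006]
tool_rot: [2.221, 2.221, 0.001]
force: [0.8, 0.1, 0.1]
gripper_width: 0.653
```

carry_out([
  [[0,0,0],[0,0,0]],
  [[0,0,0],[0,0,0]],
  [[0,0,0],[0,0,0]],
])

```text
clock: 21.75
position: [0.6603, -0.0131, 0.2]
tool_rot: [-2.221, -2.222, -0.001]
force: [-0.0, 0.9, 0.7]
gripper_width: 0.648
```

```bash
python3 - <<'E'
from h import *
w=cam("wrist");a=cam("scene");b=cam("side"); s=status.state(); print(s["position"],s["tool_rot"])
c=lambda im,u:cv2.resize(im[int(u[1])-50:int(u[1])+40,int(u[0])-60:int(u[0])+60],(400,300),interpolation=cv2.INTER_CUBIC)
cv2.imwrite("pics/p7.png",np.vstack([np.hstack([c(a["img"],(463,290)),c(b["img"],(222,160))]),cv2.resize(w["img"][60:285,20:620],(800,300))])[:,:,::-1])
print(proj(w,[(.66,-.014,.028)]))
E
```

```text
[ 0.66027502 -0.01249434  0.20012629] [2.21929963e+00 2.22338228e+00 5.24062733e-04]
[[321.88648538 217.85967423]]
```

View pics/p7.png

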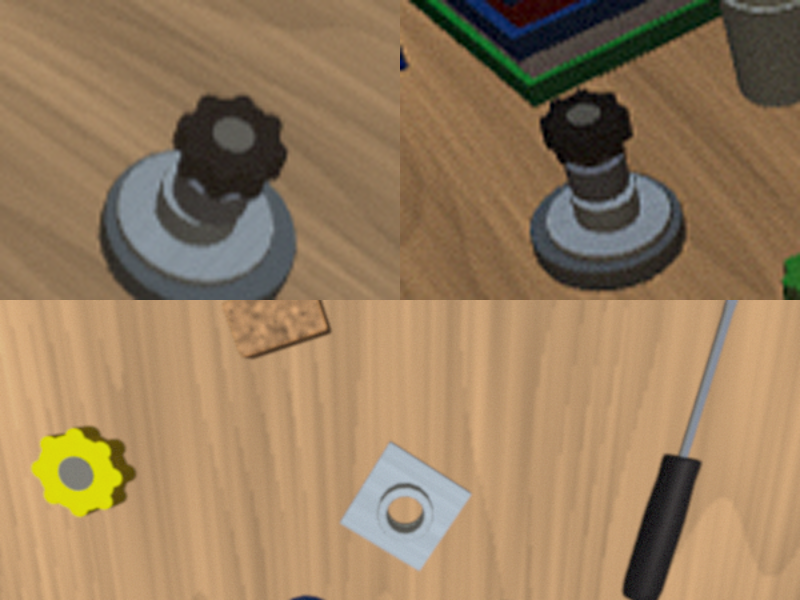

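carry_out([
  [[0,0.001,0.02],[0,0,0]],
  [[0,0,0.04],[0,0,0]],
  [[0,0,0.04],[0,0,0]],
  [[0,0,0.04],[0,0,0]],
  [[0,0,0.025],[0,0,0]],
  [[0,0,0.012],[0,0,0]],
  [[0,0,0.008],[0,0,0]],
  [[0,0,0.0045],[0,0,0]],
  [[0,0,0],[0,0,0]],
  [[0,0,0],[0,0,0]],
])

```text
clock: 22.9
position: [0.6628, -0.014, 0.0118]
tool_rot: [2.22, 2.22, 0.002]
force: [0.4, -1.1, 0.3]
gripper_width: 0.649
```

carry_out([
  [[0,0,0],[0,0,0]],
  [[0,0,0],[0,0,0]],
  [[0,0,0],[0,0,0]],
  [[0,0,0],[0,0,0]],
  [[0,0,0],[0,0,0]],
  [[0,0,0],[0,0,0]],
], hand=1)

```text
clock: 23.5
position: [0.6618, -0.0141, 0.0105]
tool_rot: [2.221, 2.221, 0.0]
force: [-1.0, -0.3, 3.0]
gripper_width: 0.38
```

carry_out([
  [[0,0,-0.03],[0,0,0]],
  [[0,0,-0.04],[0,0,0]],
  [[0,0,-0.04],[0,0,0]],
  [[0,0,-0.04],[0,0,0]],
  [[0,0,-0.04],[0,0,0]],
  [[-0.038,-0.023,0],[0,0,0]],
  [[-0.038,-0.023,0],[0,0,0]],
  [[-0.038,-0.023,0],[0,0,0]],
  [[-0.038,-0.023,0],[0,0,0]],
  [[-0.038,-0.023,0],[0,0,0]],
])

```text
clock: 24.5
position: [0.5452, -0.2051, 0.1996]
tool_rot: [-2.221, -2.221, 0.0]
force: [1.0, -1.1, -1.1]
gripper_width: 0.386
```

carry_out([
  [[-0.038,-0.023,0],[0,0,0]],
  [[-0.038,-0.023,0],[0,0,0]],
  [[-0.038,-0.023,0],[0,0,0]],
  [[-0.038,-0.023,0],[0,0,0]],
  [[-0.01,-0.005,0],[0,0,0]],
  [[0,0,0],[0,0,0]],
  [[0,0,0],[0,0,0]],
])

```text
clock: 25.2
position: [0.4499, -0.3651, 0.1997]
tool_rot: [-2.221, -2.221, -0.001]
force: [0.2, -0.0, -1.4]
gripper_width: 0.38
```

```bash
python3 - <<'E'
from h import *
w=cam("wrist"); s=status.state(); print(s["position"],s["tool_rot"],s["gripper_width"])
b=cam("side"); cv2.imwrite("pics/p8.png",np.hstack([w["img"][60:400,140:500],b["img"][140:480,280:640]])[:,:,::-1])
print(proj(w,[(.449,-.346,.066),(.449,-.346,.02)])-[140,60])
E
```

```text
[ 0.45031081 -0.36469725  0.19981688] [-2.21989639e+00 -2.22202763e+00 -1.01987996e-03] 0.377401849599662
[[180.88503983 142.98885956]
 [181.13685037 133.03524972]]
```

View pics/p8.png

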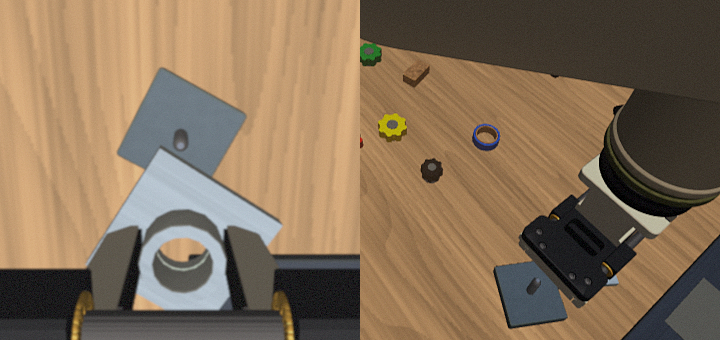

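carry_out([
  [[0.018,-0.001,0],[0,0,0]],
  [[0,0,0.03],[0,0,0]],
  [[0,0,0.04],[0,0,0]],
  [[0,0,0.03],[0,0,0]],
  [[0,0,0],[0,0,0]],
  [[0,0,0],[0,0,0]],
  [[0,0,0],[0,0,0]],
])

```text
clock: 26.0
position: [0.4502, -0.3486, 0.1027]
tool_rot: [2.218, 2.22, 0.0]
force: [0.7, -0.4, -1.8]
gripper_width: 0.383
```

```bash
python3 - <<'E'
from h import *
w=cam("wrist"); b=cam("side"); s=status.state(); print(s["position"],s["tool_rot"],s["gripper_width"])
cv2.imwrite("pics/p9.png",np.hstack([w["img"][60:400,140:500],cv2.resize(b["img"][370:480,390:510],(371,340))])[:,:,::-1])
E
```

```text
[ 0.45007126 -0.34895535  0.10275347] [2.21815997e+00 2.21901121e+00 2.63866833e-04] 0.3838698522856781
```

View pics/p9.png

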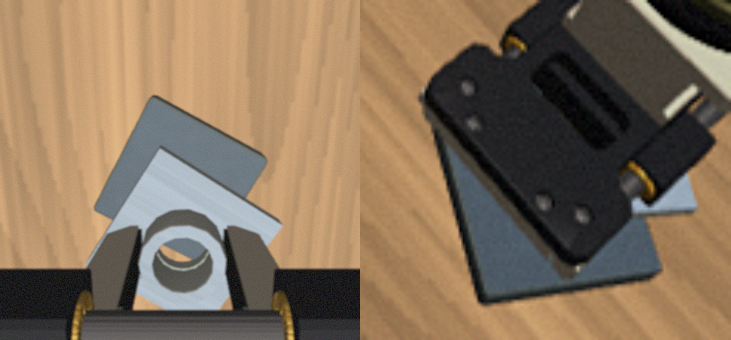

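carry_out([
  [[0.0012,-0.0005,0.01],[0,0,0]],
  [[0,0,0.01],[0,0,0]],
  [[0,0,0.01],[0,0,0]],
  [[0,0,0.01],[0,0,0]],
  [[0,0,0.01],[0,0,0]],
  [[0,0,0.01],[0,0,0]],
  [[0,0,0.005],[0,0,0]],
  [[0,0,0],[0,0,0]],
  [[0,0,0],[0,0,0]],
])

```text
clock: 27.0
position: [0.4482, -0.3469, 0.0353]
tool_rot: [2.221, 2.221, 0.0]
force: [0.4, -0.0, -1.3]
gripper_width: 0.382
```

carry_out([
  [[0,0,0.003],[0,0,0]],
  [[0,0,0.0015],[0,0,0]],
  [[0,0,0.0005],[0,0,0]],
  [[0,0,0],[0,0,0]],
])

```text
clock: 27.4
position: [0.4483, -0.3469, 0.0304]
tool_rot: [2.221, 2.221, 0.0]
force: [-0.7, 0.4, 0.2]
gripper_width: 0.386
```

carry_out([
  [[0,0,0.0005],[0,0,0]],
  [[0,0,0],[0,0,0]],
  [[0,0,0],[0,0,0]],
  [[0,0,0],[0,0,0]],
  [[0,0,-0.01],[0,0,0]],
  [[0,0,-0.04],[0,0,0]],
  [[0,0,-0.04],[0,0,0]],
  [[0,0,-0.04],[0,0,0]],
  [[0,0,-0.04],[0,0,0]],
], hand=0.35)

```text
clock: 28.3
position: [0.448, -0.3467, 0.2022]
tool_rot: [2.221, 2.221, 0.0]
force: [0.9, -1.0, 0.2]
gripper_width: 0.65
```

carry_out([
  [[0.03,0.001,0],[0,0,0]],
  [[0.043,0.002,0],[0,0,0]],
  [[0.043,0.002,0],[0,0,0]],
  [[0.043,0.002,0],[0,0,0]],
  [[0.043,0.002,0],[0,0,0]],
  [[0.043,0.002,0],[0,0,0]],
  [[0,0,0],[0,0,0]],
  [[0,0,0],[0,0,0]],
  [[0,0,0],[0,0,0]],
])

```text
clock: 29.2
position: [0.4592, -0.1026, 0.2002]
tool_rot: [2.221, 2.22, -0.0]
force: [-0.2, 0.4, 0.2]
gripper_width: 0.649
```

```bash
python3 - <<'E'
from h import *
w=cam("wrist"); b=cam("side"); s=status.state(); print(s["position"],s["tool_rot"],s["gripper_width"])
cv2.imwrite("pics/p10.png",np.hstack([cv2.resize(w["img"][160:280,262:382],(400,400),interpolation=cv2.INTER_CUBIC),cv2.resize(b["img"][360:480,390:510],(400,400),interpolation=cv2.INTER_CUBIC)])[:,:,::-1])
print(proj(w,[(.459,-.102,.03)]))
E
```

```text
[ 0.45908462 -0.10296928  0.19983635] [ 2.22305794e+00  2.21940861e+00 -2.45361862e-04] 0.6524885722466449
[[321.86714129 216.36708617]]
```

View pics/p10.png

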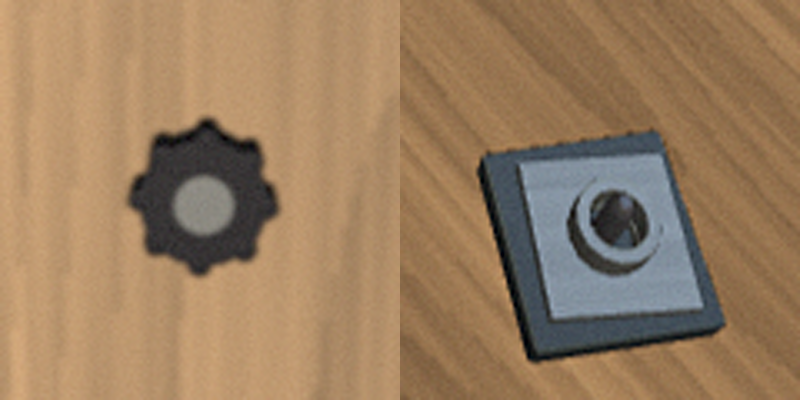

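```bash
python3 - <<'E'
from h import *
for n,f,(u,v) in (("scene","pics/scene0.png",(285,186)),("side","pics/side0.png",(352,307)),("wrist",None,(323,221))):
    c=cam(n); im=cv2.imread(f) if f else c["img"][:,:,::-1]
    g=im[v-12:v+13,u-12:u+13].astype(int).max(2); 
    cr=im[v-12:v+13,u-12:u+13].astype(int); sat=cr.max(2)-cr.min(2)
    m=((g>(85 if f is None else 60))&(sat<22)).astype(np.uint8)
    k,l,st,ct=cv2.connectedComponentsWithStats(m)
    i=1+np.argmin(np.hypot(*(ct[1:]-12).T)-st[1:,4]*.05); p=ct[i]+[u-12,v-12]
    print(n,st[i],p,onz(c,p,.03)[:2])
E
```

```text
scene [ 8  8  7  6 31] [283.61290323 184.51612903] [ 0.45958571 -0.1027496 ]
side [ 8  8  8  8 51] [351.52941176 306.43137255] [ 0.46152327 -0.10348699]
wrist [  3   3  19  19 274] [323.14233577 221.01094891] [ 0.45969696 -0.10605458]
```

carry_out([
  [[-0.002,0.001,0.02],[0,0,0]],
  [[0,0,0.04],[0,0,-6.5]],
  [[0,0,0.04],[0,0,-6.5]],
  [[0,0,0.04],[0,0,-6.5]],
  [[0,0,0.025],[0,0,0]],
  [[0,0,0.015],[0,0,0]],
  [[0,0,0.01],[0,0,0]],
  [[0,0,0.004],[0,0,0]],
  [[0,0,0],[0,0,0]],
  [[0,0,0],[0,0,0]],
])

```text
clock: 30.45
position: [0.4609, -0.1042, 0.0066]
tool_rot: [1.813, 2.564, 0.001]
force: [0.6, -0.0, 0.1]
gripper_width: 0.649
```

carry_out([
  [[0,0,0],[0,0,0]],
  [[0,0,0],[0,0,0]],
  [[0,0,0],[0,0,0]],
  [[0,0,0],[0,0,0]],
  [[0,0,0],[0,0,0]],
  [[0,0,0],[0,0,0]],
], hand=1)

```text
clock: 31.05
position: [0.4604, -0.1039, 0.006]
tool_rot: [1.813, 2.565, 0.0]
force: [-1.5, -0.4, 3.5]
gripper_width: 0.386
```

carry_out([
  [[0,0,-0.025],[0,0,0]],
  [[0,0,-0.045],[0,0,6.5]],
  [[0,0,-0.045],[0,0,6.5]],
  [[0,0,-0.045],[0,0,6.5]],
  [[-0.03,-0.0015,0],[0,0,0]],
  [[-0.0425,-0.002,0],[0,0,0]],
  [[-0.0425,-0.002,0],[0,0,0]],
  [[-0.0425,-0.002,0],[0,0,0]],
  [[-0.0425,-0.002,0],[0,0,0]],
  [[-0.0425,-0.002,0],[0,0,0]],
])

```text
clock: 32.05
position: [0.448, -0.3478, 0.1651]
tool_rot: [-2.221, -2.221, -0.0]
force: [0.6, 0.6, -1.0]
gripper_width: 0.384
```

carry_out([
  [[0,0,0],[0,0,0]],
  [[0,0,0.02],[0,0,0]],
  [[0,0,0.02],[0,0,0]],
  [[0,0,0],[0,0,0]],
  [[0,0,0],[0,0,0]],
  [[0,0,0],[0,0,0]],
])

```text
clock: 32.65
position: [0.4492, -0.3464, 0.1269]
tool_rot: [2.22, 2.221, 0.0]
force: [0.1, -0.4, -1.0]
gripper_width: 0.386
```

```bash
python3 - <<'E'
from h import *
w=cam("wrist"); b=cam("side"); s=status.state(); print(s["position"],s["tool_rot"],s["gripper_width"])
cv2.imwrite("pics/p11.png",np.hstack([w["img"][60:400,140:500],cv2.resize(b["img"][340:480,390:540],(364,340))])[:,:,::-1])
p=s["position"]; print(proj(w,[p+[0,0,.024]])-[140,60])
E
```

```text
[ 0.44934469 -0.3466354   0.12709052] [2.21952996e+00 2.22028978e+00 1.56413497e-04] 0.3857365613069385
[[181.96787963 267.77377781]]
```

View pics/p11.png

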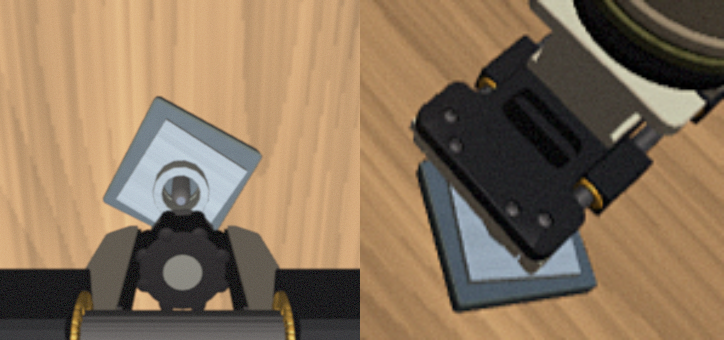

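carry_out([
  [[0.0012,0,0.01],[0,0,0]],
  [[0,0,0.012],[0,0,0]],
  [[0,0,0.012],[0,0,0]],
  [[0,0,0.01],[0,0,0]],
  [[0,0,0.01],[0,0,0]],
  [[0,0,0.01],[0,0,0]],
  [[0,0,0.004],[0,0,0]],
  [[0,0,0],[0,0,0]],
  [[0,0,0],[0,0,0]],
])

```text
clock: 33.65
position: [0.4488, -0.3452, 0.0579]
tool_rot: [2.221, 2.221, 0.0]
force: [0.9, 0.4, -0.0]
gripper_width: 0.39
```

carry_out([
  [[0,0,0.002],[0,0,0]],
  [[0,0,0.0015],[0,0,0]],
  [[0,0,0.0005],[0,0,0]],
  [[0,0,0],[0,0,0]],
])

```text
clock: 34.05
position: [0.4488, -0.3452, 0.054]
tool_rot: [2.221, 2.221, -0.0]
force: [-0.0, 0.7, 1.7]
gripper_width: 0.387
```

Near contact; release and rise, then move aside and check both stacks.

carry_out([
  [[0,0,0.0003],[0,0,0]],
  [[0,0,0],[0,0,0]],
  [[0,0,0],[0,0,0]],
  [[0,0,0],[0,0,0]],
  [[0,0,-0.01],[0,0,0]],
  [[0,0,-0.03],[0,0,0]],
  [[0,0,-0.04],[0,0,0]],
  [[0,0,-0.04],[0,0,0]],
  [[0,0,-0.03],[0,0,0]],
], hand=0.35)

```text
clock: 34.95
position: [0.4492, -0.3456, 0.2073]
tool_rot: [2.219, 2.219, 0.0]
force: [0.9, -0.7, -0.0]
gripper_width: 0.65
```

carry_out([
  [[0.04,0.02,0],[0,0,0]],
  [[0.04,0.02,0],[0,0,0]],
  [[0.04,0.02,0],[0,0,0]],
  [[0.04,0.02,0],[0,0,0]],
  [[0.04,0.02,0],[0,0,0]],
  [[0.04,0.02,0],[0,0,0]],
  [[0.04,0.02,0],[0,0,0]],
  [[0.04,0.02,0],[0,0,0]],
  [[0,0,0],[0,0,0]],
  [[0,0,0],[0,0,0]],
])

```text
clock: 35.95
position: [0.6088, -0.0241, 0.2038]
tool_rot: [2.218, 2.224, -0.0]
force: [-0.5, -0.7, -1.0]
gripper_width: 0.649
```

```bash
python3 - <<'E'
from h import *
a,b=cam("scene"),cam("side"); s=status.state(); print(s["position"],s["force"],s["clock"])
c=lambda im,u:cv2.resize(im[int(u[1])-60:int(u[1])+30,int(u[0])-60:int(u[0])+60],(400,300),interpolation=cv2.INTER_CUBIC)
cv2.imwrite("pics/p12.png",np.vstack([np.hstack([c(a["img"],(463,300)),c(b["img"],(222,170))]),np.hstack([c(b["img"],(455,449)),cv2.resize(b["img"],(400,300))])])[:,:,::-1])
print(proj(b,[(.4488,-.347,.078),(.448,.341,.106)]),proj(a,[(.448,.341,.106)]))
E
```

```text
[ 0.6083489  -0.02584862  0.20368955] [0.21225551 0.3248039  0.16546386] 36.05
[[459.66370632 417.9801862 ]
 [216.22153667 145.08813539]] [[471.17283607 278.28346211]]
```

View pics/p12.png

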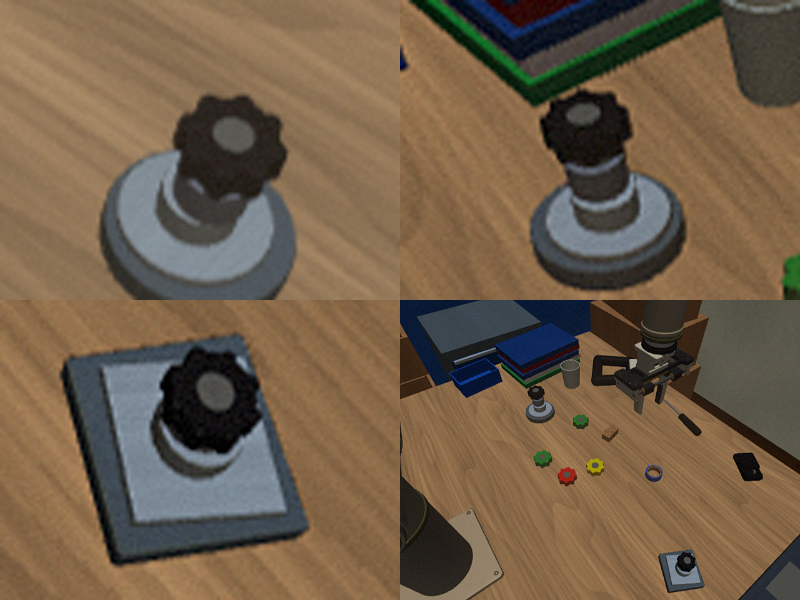

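```bash
python3 - <<'E'
from h import *
a,b=cam("scene"),cam("side")
X=tri(a,(473.2,280.5),b,(216.9,144.2)); print(X.round(4), proj(a,[(.451,.342,.106)]),onz(b,(460.1,416.6),.078))
if abs(X[2]-.106)<.008: r.sign_off(); print("signed off")
E
```

```text
[0.4499 0.3455 0.1053] [[470.67292526 279.66147429]] [ 0.45064768 -0.34610414  0.078     ]
the job is handed in; nothing more can be done
signed off
```

Both clamps are assembled and the job is handed in at about 36 s of the 144 s allowed; the hand-in gives no verdict. Flange, spacer and larger knob are on the tall stud. The square plate and smaller knob are on the short stud.

**Tall stack:** the last pictures show the parts seated flat. The larger knob's top triangulates to (0.450, 0.3455, 0.105). Expected height is 0.106, and it sits about 4–5 mm from the stud position I used, within the 10 mm allowed. The single-view checks disagreed a little: the side camera matched within 1 px, the scene camera was about 2 px off. I put that down to calibration error and hand-picked pixels.

**Short stack:** only the side camera sees it, so its height was not triangulated. The smaller knob's image is within about 1.5 px of where a seated knob should be, and its release height was 0.048 m above the grasp height, as expected.

**One disagreement on the way:** the wrist camera put the smaller knob 2–4 mm from where the other two cameras did. I aimed between them, and the grasp was good.

**Bystanders:** I saw no contact with the tape, cork block, cup or look-alikes. They look unmoved in the last picture, though I did not measure them.

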